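Tip the caddy of stoppers into the rinse station

ROBOT

A 6-joint arm with a two-finger parallel gripper is mounted at the origin on the work surface. World frame = base frame: x ahead of the robot, y to its left, z up, the work surface at z = 0. Lengths are in mm, angles in rad, forces in N, time in s.
With the tool pointing down it reaches from about 300 to 775 mm from the base axis. Payload 14.6 kg.
Tool frame: the origin (TCP) lies at the very end of the fingers, on their centre line; the grasp point (between the pads) lies 19 mm behind it; z points along the fingers, y is the line along which they close (so a half turn about z gives the same grasp; the last joint's range is limited). The gripper opens to 94 mm and grips with 3 to 60 N. Pads are 16 mm wide; open, the fingers measure 119 mm over their backs; the gripper's body (75 mm by 177 mm) begins 78 mm behind the grasp point.
Start: joints at [-1.237, 0.3, 1.521, -0, 1.321, -0.067], TCP at [214.578, -506.405, 205.446] pointing down, gripper open.
Joint ranges: [-3.03, 3.03], [-0.79, 2.21], [0.23, 2.52], [-1.04, 4.18], [0, 3.07], [-2.55, 2.55]. Speed limits (rad/s): [2.22, 2.22, 2.57, 3.14, 3.14, 3.14].

INTERFACE

Orientations are given as [roll, pitch, yaw] about the fixed x, y, z axes, in that order (R = Rz(yaw) Ry(pitch) Rx(roll)).
In Python, from cell import manip gives the robot as it stands. The module is installed in compiled form; this text tells all that it offers.
- The arm moves only by the shell command python3 -m inch 'ROWS' [FORCE]. ROWS is JSON, a list of rows, each an object of numbers: "gripper": the opening, from 0 (shut) to 1 (fully open); "dx", "dy", "dz": the shift along the world's x, y, z in m; "wx", "wy", "wz": the turn, a rotation vector about the world's x, y, z in degrees. A call has exactly 5 rows; each row is the pose to reach, as a shift and turn from the pose commanded when the call began; what a row does not reach only later rows make up. A row lasts 1/12 s, in which the tool goes at most 41.7 mm and 7.16 degrees, less where a joint would pass 70% of its speed; a pose out of reach is approached as far as the arm can. A call with a gripper value outside its range is refused whole. The fingers move at their own pace and stop on an object; FORCE is the grip in N (left out, the last holds). Time passes only in rows, so rows that repeat a pose let the fingers close, or fill a call up. It gives the time, the measured TCP pose, the force, the opening and the grip force at its end, in the units of the state.
- manip.read_state(): the state, without advancing time (a new reading comes with each control period).
- manip.camera(name): name is "scene" or "top" or "wrist"; returns the picture (480x640x3 uint8, blue, green, red); there is no depth.
- manip.camera_info(name): a dict with "camera_matrix" (3x3 intrinsics, pixels), "R" (3x3) and "t" (3): a world point X has camera coordinates R X + t; the wrist camera has in their place "tool_from_camera" (4x4, takes a point from camera to tool coordinates, whose origin is the TCP and whose axes are the flange's). Camera axes: x right, y down, z forward; pixel columns grow to the right and rows downward; lengths in mm; the calibration is good to about 2 mm. A picture is of the moment at which its call begins: read the wrist's pose just before it. camera_info takes no time and is no camera call.
- manip.sign_off(): hands the job in; it is judged then, once.
The state is a dict: "clock": time; "joints": joint angles; "qd": joint speeds; "effort": joint torques, N m; "eef_pos": TCP position; "eef_rot": TCP orientation; "wrist_force": force on the tool from outside, world axes, zero at the start; "moment": the same for the moment, N m; "finger_gap": finger opening in mm; "finger_force": force on a finger pad.
Only numpy, scipy, OpenCV 4.12 (cv2) and the standard library are available. Lean on these libraries where they do the work, as an engineer would, in place of code of your own. Each camera call takes 0.05 s, during which the arm holds its last target. There are 200 camera calls.

TASK

Roll the slatted cover of the rinse station up and back until it stays fully open. Then carry the caddy of stoppers to the station's loading shelf, stand it there square and centred with a long side against the stop rail, and tip it forward over that rail so that it ends lying over the rail on the chute, mouth down, with all five stoppers emptied into the basin. Leave it lying there; keep it upright until it stands at the rail, and do not shift or knock over the other things on the bench.

Things in the scene. Friction and masses are not known exactly. Their poses are not given: they have to be found in the camera images.
- station: the rinse station, fixed: steel loading shelf towards the robot, behind it a basin between two white round-topped side cheeks (outer faces y = +-116 mm; half discs of radius 155 mm about the track axis, plates below it down to the bench, x 5 to 315). Origin: on the bench, mid-width, under the robot-side face of the stop rail. x points from shelf to basin (the way to tip), y left along the rail, z up
- shelf (a point): centre of the loading shelf's flat top: station x = -52, y = 0, z = 105 mm. The top spans station x -105 to 0 mm, y +-116 mm, and is open in front and at both sides, solid down to the bench. Axes as the station's
- stop (a point): middle of the front top edge of the fixed stop rail, a steel upstand along the far side of the shelf: station x = 5, y = 0, z = 117 mm. The rail is 5 mm thick (x 0 to 5 mm), 220 mm long, 12 mm higher than the shelf. A caddy set against it has its centre at station x = -50, z = 150 mm and turns over this edge as it is tipped. Axes as the station's
- chute_edge (a point): middle of the lower edge of the rubber-lined chute plate, which falls from the stop rail's top into the basin at 28 degrees (grippy lining, full width, 88 mm long): station x = 83, y = 0, z = 75 mm. The tipped caddy comes to lie with its front wall flat on it, mouth 28 degrees downward, foot ledge behind the rail; the stoppers then slide out of its mouth. Axes as the station's
- basin (a point): centre of the basin's floor: station x = 125, y = 0, z = 8 mm. The floor spans station x 10 to 240 mm, y +-110 mm. Rear wall 87 mm high, above it a fixed clear guard of radius 124 mm about the track axis, reaching up to station x = 257, z = 202 mm. Axes as the station's
- track_axis (a point): the axis (along the station's y) about which the slats run in their circular tracks: station x = 160, y = 0, z = 125 mm. Axes as the station's
- cover_handle (a point): middle of the cover's bar handle: round bar 12 mm thick, 120 mm long along the station's y, stays at its ends, 180 mm from the track axis, 40 mm outside the slats (free gap 30 mm). Closed, it stands before the slats at station x = -20, z = 137 mm, 32 mm above the shelf. It moves in a circle about the track axis, up and over
- cover (a joint): slatted clear roll-top cover, 0.5 kg. 0 = closed (as found), 2.2 rad = fully open at its end stop. About 3 N at the handle moves it. Let go below about 0.8 rad it runs shut; beyond about 1.1 rad it runs on by itself to fully open and stays. Open, its front edge stands at station x = 250, z = 232 mm and its handle at x = 276, z = 262 mm
- caddy_center (a point): centre (45 mm up) of the caddy: grey open box 80 (x) x 130 (y) x 90 mm, walls 4 mm; foot ledge 10 mm wide, 5 high outside along both long sides; fixed arch handle over the middle: bar 14 mm thick along its y, axis 130 mm above this point, uprights at y = +-69 mm (77 to their outside). Long sides alike. 0.3 kg plus stoppers. Starts left or right of the station
- stopper0_center (a point): centre of a white conical polyethylene stopper, 30 mm wide at the top, 23 mm at the foot, 28 mm high, 20 g; five stand loose in the caddy. Smooth: they slide out easily once the caddy is tipped well past level
- stopper1_center (a point): centre of a white conical polyethylene stopper, 30 mm wide at the top, 23 mm at the foot, 28 mm high, 20 g; five stand loose in the caddy. Smooth: they slide out easily once the caddy is tipped well past level
- stopper2_center (a point): centre of a white conical polyethylene stopper, 30 mm wide at the top, 23 mm at the foot, 28 mm high, 20 g; five stand loose in the caddy. Smooth: they slide out easily once the caddy is tipped well past level
- stopper3_center (a point): centre of a white conical polyethylene stopper, 30 mm wide at the top, 23 mm at the foot, 28 mm high, 20 g; five stand loose in the caddy. Smooth: they slide out easily once the caddy is tipped well past level
- stopper4_center (a point): centre of a white conical polyethylene stopper, 30 mm wide at the top, 23 mm at the foot, 28 mm high, 20 g; five stand loose in the caddy. Smooth: they slide out easily once the caddy is tipped well past level
- bottle_block: wooden block 80 x 135 x 30 mm carrying two amber bottles with glass rods leaning out of them, 220 mm high in all; origin: centre of its underside. Bystander.
- beaker: glass beaker, 72 mm wide, 95 mm high, standing close beside the shelf, left or right; origin: centre of its underside. Bystander.
- flask: conical glass flask, 82 mm wide at the foot, 130 mm high; origin: centre of its underside. Bystander.
- wash_bottle: white plastic wash bottle, 68 mm wide, 190 mm high with its bent spout (50 mm towards its +x); origin: centre of its underside. Bystander.
- reagent: amber glass reagent bottle with paper label and black cap, 62 mm wide, 135 mm high, standing close beside the shelf, left or right; origin: centre of its underside. Bystander.
- dropper: small amber dropper bottle, 44 mm wide, 108 mm high, standing only a centimetre or two from one long side of the caddy; origin: centre of its underside. Bystander.
- mortar: white porcelain mortar, 104 mm wide, 55 mm high, its pestle sticking out to 95 mm height; origin: centre of its underside. Bystander.
Not all that is in view belongs to the job. What is shaped like the part that bears caddy_center but red is not meant.

How it is judged (in metres and radians):
On the way, in this order (a step that is already met when the one before it is completed fails the run):
1. the cover is rolled fully open (value of joint cover above 2 rad), for 0.3 s.
2. the caddy stands upright on the loading shelf, square, centred and with a long side against the stop rail (angle between caddy_center's own z axis and vertical below 0.1 rad and x of caddy_center in the frame of station between -0.065 and -0.037 m and y of caddy_center in the frame of station between -0.03 and 0.03 m and z of caddy_center in the frame of station below 0.155 m and angle between the x axis of caddy_center and the x axis of station, either way round below 0.14 rad and value of joint cover above 2 rad), for 0.2 s.
At the end, for the whole second after the job is handed in: The cover stays fully open (over 2.0 rad); the caddy lies over the stop rail on the chute, mouth down (upright axis 109 to 132 degrees from vertical, within 60 mm of mid-width); all five stoppers lie in the basin, outside the caddy; the other things are in place (value of joint cover above 2 rad and angle between caddy_center's own z axis and vertical between 1.9 and 2.3 rad and x of caddy_center in the frame of station between 0.015 and 0.085 m and y of caddy_center in the frame of station between -0.06 and 0.06 m and z of caddy_center in the frame of station between 0.11 and 0.17 m and x of stopper0_center in the frame of station between 0.01 and 0.25 m and y of stopper0_center in the frame of station between -0.115 and 0.115 m and z of each of stopper0_center, stopper1_center, stopper2_center, stopper3_center, stopper4_center in the frame of station below 0.085 m and z of each of stopper0_center, stopper1_center, stopper2_center, stopper3_center, stopper4_center in the frame of caddy_center above 0.045 m and x of stopper1_center in the frame of station between 0.01 and 0.25 m and y of stopper1_center in the frame of station between -0.115 and 0.115 m and x of stopper2_center in the frame of station between 0.01 and 0.25 m and y of stopper2_center in the frame of station between -0.115 and 0.115 m and x of stopper3_center in the frame of station between 0.01 and 0.25 m and y of stopper3_center in the frame of station between -0.115 and 0.115 m and x of stopper4_center in the frame of station between 0.01 and 0.25 m and y of stopper4_center in the frame of station between -0.115 and 0.115 m); the robot touches nothing.
It fails at once if the caddy is tilted more than 35 degrees anywhere but at the stop rail (angle between caddy_center's own z axis and vertical above 0.6 rad and not (x of caddy_center in the frame of station between -0.09 and 0.12 m and y of caddy_center in the frame of station between -0.07 and 0.07 m and z of caddy_center in the frame of station below 0.215 m)).
It fails at once if one of the other things on the bench is shifted by more than 30 mm (distance of any of bottle_block, beaker, flask, wash_bottle, reagent, dropper, mortar from where it was at the start of the episode above 0.03 m).
It fails at once if one of the other things on the bench is tipped over (angle between any of bottle_block, beaker, flask, wash_bottle, reagent, dropper, mortar's own z axis and vertical above 0.35 rad).
It also fails if it takes over 61 s, if anything falls off the work surface, if the arm or the gripper's body presses on something with over 40 N, if the wrist force passes 120 N, or if a joint passes its speed limit or range.

## Working session

There is one attempt and no reset: what is moved stays moved. The work goes in short steps, Python scripts to look and compute and a shell command to move; the robot and the scene stay as the last step left them, time stands still between calls to the robot, and variables do not carry over. Pictures are saved under pics/ and viewed, at most 10 in all, crops included, and the job is handed in when it is done.

```bash
mkdir -p pics; python3 - <<'E'
from cell import manip
import cv2,json
for n in("scene","top"):
    cv2.imwrite(f"pics/{n}0.png",manip.camera(n))
    i=manip.camera_info(n);print(n,i)
print(manip.camera_info("wrist"));print(manip.read_state())
E
```

```text
scene {'camera_matrix': array([[484.34632127,   0.        , 319.77153302],
       [  0.        , 484.34632127, 236.82125498],
       [  0.        ,   0.        ,   1.        ]]), 'R': array([[ 0.4131052 ,  0.91067416,  0.00408365],
       [ 0.7498993 , -0.33762247, -0.56891309],
       [-0.51671572,  0.23808328, -0.82238751]]), 't': array([-235.74377838, -305.47089481, 1518.54986084])}
top {'camera_matrix': array([[617.87791433,   0.        , 329.9592647 ],
       [  0.        , 617.87791433, 253.69079121],
       [  0.        ,   0.        ,   1.        ]]), 'R': array([[ 2.25393762e-02, -9.99745953e-01,  7.72534413e-05],
       [-9.88540494e-01, -2.22982849e-02, -1.49299962e-01],
       [ 1.49263755e-01,  3.28875986e-03, -9.88791947e-01]]), 't': array([  24.85052018,  501.90012995, 1484.99996623])}
{'camera_matrix': array([[394.81452738,   0.        , 319.39178855],
       [  0.        , 394.81452738, 237.81311654],
       [  0.        ,   0.        ,   1.        ]]), 'tool_from_camera': array([[ 9.41039082e-04, -9.70258222e-01, -2.42070438e-01,
         7.15048221e+01],
       [ 9
[... 228 characters left out ...]
1.00000000e+00]])}
{'clock': 0.1, 'joints': array([-1.23658318e+00,  3.00420326e-01,  1.52149941e+00, -1.74103081e-05,
        1.32070953e+00, -6.65846913e-02]), 'qd': array([-0.00027534, -0.0030752 , -0.00056186,  0.00129775,  0.00079821,
        0.00298907]), 'effort': array([ 2.11565217e-03, -5.32642472e+01, -3.53283548e+01,  7.09111872e-02,
        2.34049349e-02, -4.77277661e-05]), 'eef_pos': array([ 214.50912939, -506.19356148,  204.94873364]), 'eef_rot': array([-3.14055722e+00, -5.21445332e-05,  4.00802130e-01]), 'wrist_force': array([-0.28681727,  0.12770171, -0.54480407]), 'moment': array([ 0.04659326,  0.02308098, -0.01253133]), 'finger_force': 0.0, 'finger_gap': 94.04462331301042}
```

View pics/scene0.png

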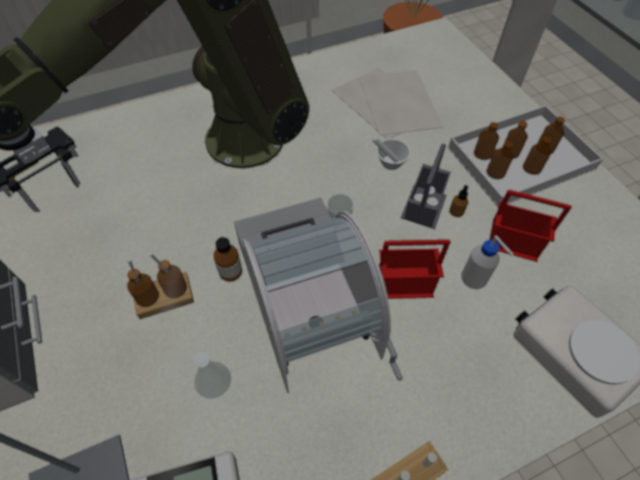

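View pics/top0.png

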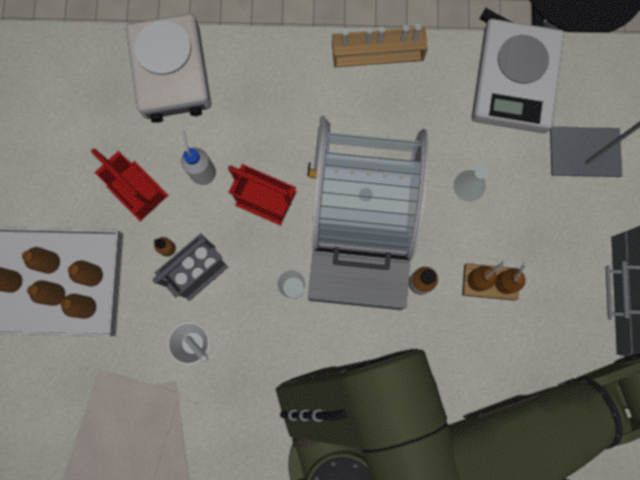

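The scene shows the station in the centre (shelf at top-view px ~(360,278)) and the grey caddy on the left at top px (191,266). The dropper is at (164,245), with beaker and reagent beside the shelf at (291,284) and (425,280). I'll enlarge both.

```bash
python3 - <<'E'
import cv2
t=cv2.imread("pics/top0.png")[110:320,140:440]
cv2.imwrite("pics/a.png",cv2.resize(t,None,fx=2.66,fy=2.66,interpolation=cv2.INTER_CUBIC))
s=cv2.imread("pics/scene0.png")[130:400,220:480]
cv2.imwrite("pics/b.png",cv2.resize(s,None,fx=2.2,fy=2.2,interpolation=cv2.INTER_CUBIC))
E
```

```text
(no output)
```

View pics/a.png

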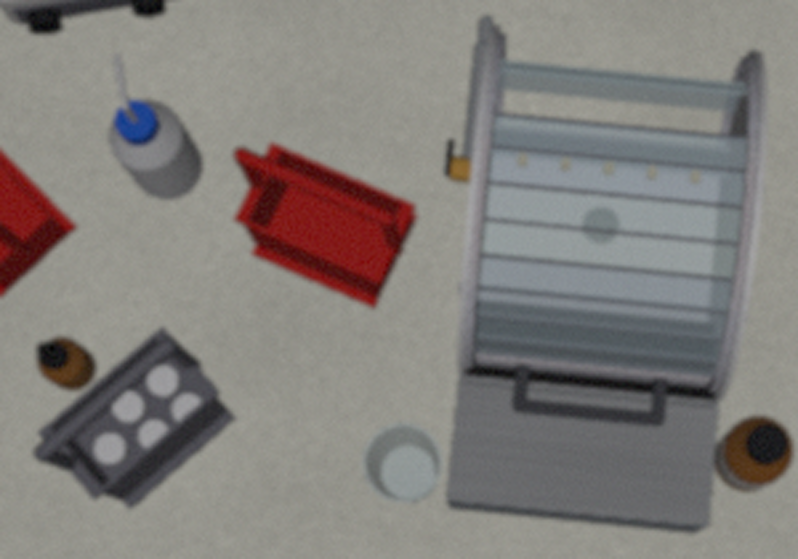

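View pics/b.png

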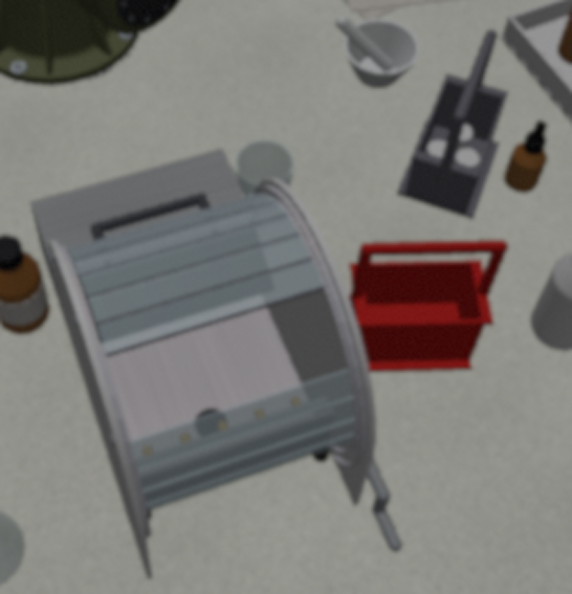

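The crops give the following pixels:
- **Top crop:** shelf front corners at (450,505) and (695,527), handle bar ends at (520,406) and (660,417). The caddy's bar runs from (42,452) to (163,334), with ledge corners at (233,415) and (130,503).
- **Scene crop:** matching features for the shelf, the handle and the caddy's foot.

Next I'll fit the poses.

```bash
cat > h.py <<'E'
import numpy as np,cv2
from scipy.optimize import least_squares
from scipy.spatial.transform import Rotation as Ro
from cell import manip
I={n:manip.camera_info(n) for n in("scene","top")}
def proj(n,X):
    i=I[n];c=i["camera_matrix"]@(i["R"]@X+i["t"]);return c[:2]/c[2]
def ray(n,uv,z):
    i=I[n];d=i["R"].T@np.linalg.solve(i["camera_matrix"],[*uv,1]);C=-i["R"].T@i["t"];return C+d*(z-C[2])/d[2]
A=lambda u,v:("top",np.array([140+u/2.66,110+v/2.66]))
B=lambda u,v:("scene",np.array([220+u/2.2,130+v/2.2]))
def w(p,X):
    c,s=np.cos(p[2]),np.sin(p[2]);return np.array([p[0]+c*X[0]-s*X[1],p[1]+s*X[0]+c*X[1],X[2]])
def fit(obs,p0):
    f=lambda p:np.concatenate([proj(o[0],w(p,X))-o[1] for o,X in obs])
    r=least_squares(f,p0,loss="soft_l1",x_scale=[100,100,1]);return r.x,f(r.x).reshape(-1,2).round(1)
E
python3 - <<'E'
from h import *
S=[(A(450,505),(-105,116,105)),(A(695,527),(-105,-116,105)),(A(520,406),(-20,57,137)),(A(660,417),(-20,-57,137)),
(B(222,152),(-105,116,105)),(B(32,205),(-105,-116,105)),(B(97,232),(-20,-57,137)),(B(207,202),(-20,57,137))]
p,r=fit(S,[500,0,-.09]);print("station",p,r.tolist())
C=[(A(42,452),(0,77,175)),(A(163,334),(0,-77,175)),(A(233,415),(50,-65,3)),(A(130,503),(50,65,3)),(B(472,215),(-50,-65,3)),(B(402,193),(50,-65,3)),(B(492,34),(0,77,175))]
for y0 in(.8,.8+np.pi):
    q,r=fit(C,[450,350,y0]);print("caddy",q,r.tolist())
for n,uv,z in(("dropper",(66/2.66+140,362/2.66+110),50),("beaker",(403/2.66+140,462/2.66+110),48),("reag",(755/2.66+140,452/2.66+110),70),("mortar",(188,342),30),("bb",(490,281),30),("wash",(200,168),60),("red",(262,194),45)):print(n,ray("top",uv,z).round())
E
```

```text
station [ 4.83854592e+02 -3.81144521e+01 -7.55037077e-02] [[-1.5, -2.9], [5.7, -1.4], [1.1, -1.0], [-2.1, -0.4], [-0.1, -2.2], [-1.2, -1.7], [0.6, -1.7], [-4.0, -1.2]]
caddy [462.41526838 363.79138096   0.72875971] [[0.2, 0.7], [8.7, 0.8], [-20.6, -29.3], [-22.3, -29.4], [-37.3, -9.4], [29.5, 12.6], [-1.7, -0.3]]
caddy [426.1761557  348.06190754   6.46731974] [[-0.9, 0.3], [22.2, 33.6], [0.1, -7.1], [-12.4, -31.9], [-53.2, -28.9], [1.5, 4.3], [-0.7, -0.3]]
dropper [509. 441.  50.]
beaker [424. 128.  48.]
reag [ 438. -190.   70.]
mortar [278. 375.  30.]
bb [ 443. -359.   30.]
wash [705. 363.  60.]
red [646. 209.  45.]
```

```bash
python3 - <<'E'
from h import *
S=[(A(450,502),(-105,116,105)),(A(709,525),(-105,-116,105)),(A(518,405),(-20,60,137)),(A(661,417),(-20,-60,137)),
(B(222,150),(-105,116,105)),(B(32,203),(-105,-116,105)),(B(97,232),(-20,-60,137)),(B(207,200),(-20,60,137))]
p,r=fit(S,[500,0,-.09]);print("station",p,r.tolist())
C=[(A(42,452),(0,77,175)),(A(163,334),(0,-77,175)),(A(233,415),(-50,-65,3)),(A(130,503),(-50,65,3)),(B(472,215),(50,-65,3)),(B(402,193),(-50,-65,3)),(B(492,34),(0,77,175))]
q,r=fit(C,[450,350,.8]);print("caddy",q,r.tolist())
E
```

```text
station [ 4.84090087e+02 -3.73574181e+01 -6.83963735e-02] [[-1.5, -1.5], [0.5, -1.0], [0.3, -0.7], [-1.4, -0.5], [-0.1, -1.5], [-1.1, -0.5], [-0.3, -1.2], [-2.6, -0.8]]
caddy [463.04958059 373.09829657   0.7588488 ] [[-3.3, 1.1], [3.9, -0.3], [0.5, -0.8], [-0.2, 0.8], [1.5, 1.4], [-1.9, 0.3], [0.6, -1.4]]
```

```bash

python3 -m inch '[{"dz":0.2,"wz":35},{"dz":0.2,"wz":35},{"dz":0.2,"wz":35},{"dz":0.2,"wz":35},{"dz":0.2,"wz":35}]'
python3 -m inch '[{"dx":0.075,"dy":0.19,"wz":28.15},{"dx":0.075,"dy":0.19,"wz":28.15},{"dx":0.075,"dy":0.19,"wz":28.15},{"dx":0.075,"dy":0.19,"wz":28.15},{"dx":0.075,"dy":0.19,"wz":28.15}]'
python3 -m inch '[{"dx":0.08,"dy":0.19,"wx":-1.5,"wy":-22},{"dx":0.08,"dy":0.19,"wx":-1.5,"wy":-22},{"dx":0.08,"dy":0.19,"wx":-1.5,"wy":-22},{"dx":0.08,"dy":0.19,"wx":-1.5,"wy":-22},{"dx":0.08,"dy":0.19,"wx":-1.5,"wy":-22}]'
```

```text
validation failed for argument at $[0]...
validation failed for argument at $[0]...
validation failed for argument at $[0]...
```

```bash

python3 -m inch '[{"gripper":1,"dx":0,"dy":0,"dz":0.2,"wx":0,"wy":0,"wz":35},{"gripper":1,"dx":0,"dy":0,"dz":0.2,"wx":0,"wy":0,"wz":35},{"gripper":1,"dx":0,"dy":0,"dz":0.2,"wx":0,"wy":0,"wz":35},{"gripper":1,"dx":0,"dy":0,"dz":0.2,"wx":0,"wy":0,"wz":35},{"gripper":1,"dx":0,"dy":0,"dz":0.2,"wx":0,"wy":0,"wz":35}]'
```

```text
clock: 0.52
eef_pos: [214.5, -506.0, 408.6]
eef_rot: [3.14, 0.001, 1.018]
wrist_force: [-0.4, -0.2, 0.5]
finger_gap: 94.0
finger_force: 0.0
```

```bash

python3 -m inch '[{"gripper":0.3,"dx":0.015,"dy":0.04,"dz":0,"wx":0,"wy":0,"wz":28},{"gripper":0.3,"dx":0.03,"dy":0.08,"dz":0,"wx":0,"wy":0,"wz":28},{"gripper":0.3,"dx":0.045,"dy":0.12,"dz":0,"wx":0,"wy":0,"wz":28},{"gripper":0.3,"dx":0.06,"dy":0.16,"dz":0,"wx":0,"wy":0,"wz":28},{"gripper":0.3,"dx":0.075,"dy":0.19,"dz":0,"wx":0,"wy":0,"wz":28}]'
python3 -m inch '[{"gripper":0.3,"dx":0.08,"dy":0.19,"dz":0,"wx":-1.5,"wy":-22,"wz":0},{"gripper":0.3,"dx":0.08,"dy":0.19,"dz":0,"wx":-1.5,"wy":-22,"wz":0},{"gripper":0.3,"dx":0.08,"dy":0.19,"dz":0,"wx":-1.5,"wy":-22,"wz":0},{"gripper":0.3,"dx":0.08,"dy":0.19,"dz":0,"wx":-1.5,"wy":-22,"wz":0},{"gripper":0.3,"dx":0.08,"dy":0.19,"dz":0,"wx":-1.5,"wy":-22,"wz":0}]'
python3 -m inch '[{"gripper":0.3,"dx":0.01,"dy":0.095,"dz":-0.18,"wx":-1.6,"wy":-23,"wz":0},{"gripper":0.3,"dx":0.01,"dy":0.095,"dz":-0.18,"wx":-1.6,"wy":-23,"wz":0},{"gripper":0.3,"dx":0.01,"dy":0.095,"dz":-0.18,"wx":-1.6,"wy":-23,"wz":0},{"gripper":0.3,"dx":0.01,"dy":0.095,"dz":-0.18,"wx":-1.6,"wy":-23,"wz":0},{"gripper":0.3,"dx":0.01,"dy":0.095,"dz":-0.18,"wx":-1.6,"wy":-23,"wz":0}]'
python3 - <<'E'
from h import *
s=manip.read_state();print(s["eef_pos"],s["eef_rot"],s["joints"]);R=Ro.from_euler("xyz",s["eef_rot"]).as_matrix();print(R)
im=manip.camera("wrist");i=manip.camera_info("wrist");T=i["tool_from_camera"]
def pw(X):
    c=T[:3,:3].T@(R.T@(X-s["eef_pos"])-T[:3,3]);u=i["camera_matrix"]@c;return u[:2]/u[2]
p=[484.1,-37.4,-.0684]
for X in((-20,60,137),(-20,-60,137),(-20,0,137),(-105,116,105),(-105,-116,105)):
    u=pw(w(p,X));print(X,u.round());cv2.circle(im,tuple(int(a) for a in u),3,(0,0,255),1)
cv2.imwrite("pics/w1.png",im)
E
```

```text
clock: 0.93
eef_pos: [289.5, -314.2, 405.4]
eef_rot: [3.141, 0.0, 1.508]
wrist_force: [1.2, -1.2, 0.9]
finger_gap: 64.3
finger_force: 0.0
clock: 1.35
eef_pos: [368.5, -125.5, 405.7]
eef_rot: [2.753, -0.001, 1.498]
wrist_force: [0.9, -1.4, -0.5]
finger_gap: 31.1
finger_force: 0.0
clock: 1.77
eef_pos: [377.1, -35.8, 231.5]
eef_rot: [2.35, -0.001, 1.499]
wrist_force: [1.1, -1.4, -1.1]
finger_gap: 28.4
finger_force: 0.0
[377.09345897 -35.80840848 231.48741029] [ 2.34971027e+00 -1.23039038e-03  1.49925432e+00] [-0.31758906 -0.60568513  2.42173419  0.32676507  0.57359833 -0.45111435]
[[ 0.07148094  0.70064728  0.70991821]
 [ 0.99744121 -0.05108929 -0.05000923]
 [ 0.00123039  0.71167638 -0.70250638]]
(-20, 60, 137) [309. 145.]
(-20, -60, 137) [310. 294.]
(-20, 0, 137) [310. 223.]
(-105, 116, 105) [175.  55.]
(-105, -116, 105) [203. 381.]
```

View pics/w1.png

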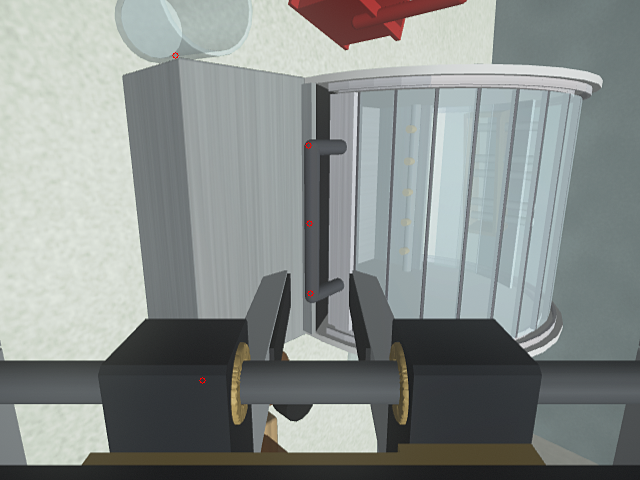

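The wrist view matches the prediction within 3 px (bar at u≈312, v 145–295), so I go in.

```bash

python3 -m inch '[{"gripper":0.3,"dx":0.015,"dy":0,"dz":-0.022,"wx":0,"wy":0,"wz":0},{"gripper":0.3,"dx":0.035,"dy":0,"dz":-0.042,"wx":0,"wy":0,"wz":0},{"gripper":0.3,"dx":0.055,"dy":-0.001,"dz":-0.062,"wx":0,"wy":0,"wz":0},{"gripper":0.3,"dx":0.075,"dy":-0.001,"dz":-0.082,"wx":0,"wy":0,"wz":0},{"gripper":0.3,"dx":0.095,"dy":-0.001,"dz":-0.1,"wx":0,"wy":0,"wz":0}]' 10
python3 -m inch '[{"gripper":0.18,"dx":0,"dy":0,"dz":0,"wx":0,"wy":0,"wz":0},{"gripper":0.18,"dx":0,"dy":0,"dz":0,"wx":0,"wy":0,"wz":0},{"gripper":0.18,"dx":0,"dy":0,"dz":0,"wx":0,"wy":0,"wz":0},{"gripper":0.18,"dx":0,"dy":0,"dz":0,"wx":0,"wy":0,"wz":0},{"gripper":0.18,"dx":0,"dy":0,"dz":0,"wx":0,"wy":0,"wz":0}]' 10
python3 - <<'E'
from h import *
s=manip.read_state();R=Ro.from_euler("xyz",s["eef_rot"]).as_matrix();print((R.T@(np.array([465,-36,138.5])-s["eef_pos"])).round(1))
cv2.imwrite("pics/w2.png",manip.camera("wrist"))
E
```

```text
clock: 2.23
eef_pos: [470.3, -37.2, 136.5]
eef_rot: [2.356, -0.002, 1.502]
wrist_force: [1.0, 0.5, 0.9]
finger_gap: 28.3
finger_force: 0.0
clock: 2.65
eef_pos: [468.8, -36.7, 139.2]
eef_rot: [2.353, -0.003, 1.504]
wrist_force: [-5.6, 2.0, -0.9]
finger_gap: 16.9
finger_force: 2.9
[ 0.4 -3.2 -2.2]
```

View pics/w2.png

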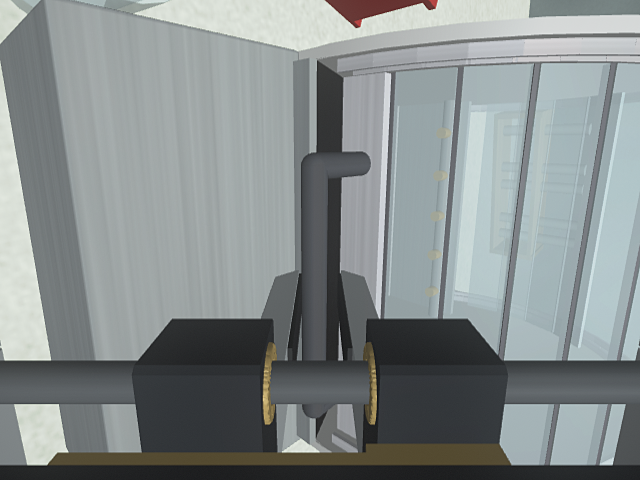

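The bar (u≈315) lies between the fingers, about 10 mm behind their tips. Now I follow the arc.

```bash

python3 -m inch '[{"gripper":0.18,"dx":0.002,"dy":0,"dz":0.014,"wx":0,"wy":0,"wz":0},{"gripper":0.18,"dx":0.004,"dy":0,"dz":0.029,"wx":0,"wy":0,"wz":0},{"gripper":0.18,"dx":0.008,"dy":-0.001,"dz":0.042,"wx":0,"wy":0,"wz":0},{"gripper":0.18,"dx":0.013,"dy":-0.001,"dz":0.056,"wx":0,"wy":0,"wz":0},{"gripper":0.18,"dx":0.019,"dy":-0.001,"dz":0.069,"wx":0,"wy":0,"wz":0}]' 10
python3 -m inch '[{"gripper":0.18,"dx":0.007,"dy":0,"dz":0.013,"wx":0,"wy":0,"wz":0},{"gripper":0.18,"dx":0.015,"dy":-0.001,"dz":0.024,"wx":0,"wy":0,"wz":0},{"gripper":0.18,"dx":0.024,"dy":-0.002,"dz":0.036,"wx":0,"wy":0,"wz":0},{"gripper":0.18,"dx":0.034,"dy":-0.002,"dz":0.047,"wx":0,"wy":0,"wz":0},{"gripper":0.18,"dx":0.044,"dy":-0.003,"dz":0.056,"wx":0,"wy":0,"wz":0}]' 10
```

```text
clock: 3.12
eef_pos: [488.0, -38.6, 209.7]
eef_rot: [2.351, -0.001, 1.501]
wrist_force: [-1.7, -0.8, -1.8]
finger_gap: 17.2
finger_force: 1.1
clock: 3.53
eef_pos: [532.5, -41.7, 266.5]
eef_rot: [2.35, -0.001, 1.501]
wrist_force: [-0.4, 0.9, -2.0]
finger_gap: 17.3
finger_force: 0.4
```

```bash

python3 -m inch '[{"gripper":0.18,"dx":0.022,"dy":-0.001,"dz":0.016,"wx":0,"wy":0,"wz":0},{"gripper":0.18,"dx":0.046,"dy":-0.003,"dz":0.028,"wx":0,"wy":0,"wz":0},{"gripper":0.18,"dx":0.071,"dy":-0.005,"dz":0.037,"wx":0,"wy":0,"wz":0},{"gripper":0.18,"dx":0.098,"dy":-0.007,"dz":0.042,"wx":0,"wy":0,"wz":0},{"gripper":0.18,"dx":0.115,"dy":-0.008,"dz":0.043,"wx":0,"wy":0,"wz":0}]' 10
python3 -m inch '[{"gripper":0.3,"dx":0.0,"dy":0,"dz":0.02,"wx":0,"wy":0,"wz":0},{"gripper":0.3,"dx":-0.02,"dy":0,"dz":0.05,"wx":0,"wy":0,"wz":0},{"gripper":0.3,"dx":-0.05,"dy":0,"dz":0.08,"wx":0,"wy":0,"wz":0},{"gripper":0.5,"dx":-0.08,"dy":0,"dz":0.11,"wx":0,"wy":0,"wz":0},{"gripper":0.5,"dx":-0.11,"dy":0,"dz":0.12,"wx":0,"wy":0,"wz":0}]' 10
python3 - <<'E'
from h import *
s=manip.read_state();print(s["eef_pos"],s["eef_rot"],s["joints"])
cv2.imwrite("pics/t2.png",cv2.resize(manip.camera("top")[90:330,100:460],None,fx=2.2,fy=2.2))
E
```

```text
clock: 3.95
eef_pos: [649.0, -50.1, 310.3]
eef_rot: [2.348, -0.001, 1.5]
wrist_force: [-0.5, -0.3, -0.1]
finger_gap: 17.2
finger_force: 0.0
clock: 4.37
eef_pos: [535.4, -49.8, 432.7]
eef_rot: [2.346, -0.0, 1.499]
wrist_force: [0.2, -0.0, 0.4]
finger_gap: 38.0
finger_force: 0.0
[535.42462076 -49.83476394 432.74852192] [ 2.34572529e+00 -6.16233670e-05  1.49919984e+00] [-0.21120691 -0.25442249  1.75553408  0.13233568  0.85385845 -0.18520581]
```

View pics/t2.png

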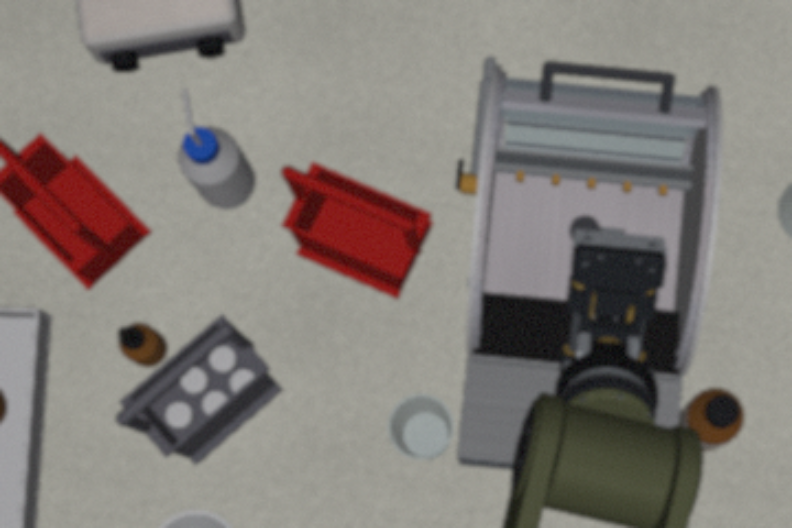

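The picture shows the cover rolled open: its handle is at the rear, (610,75) in the crop, and the basin is exposed. The caddy and bystanders are untouched. Next, the caddy.

```bash

python3 -m inch '[{"gripper":0.5,"dx":-0.004,"dy":0.024,"dz":0,"wx":2.3,"wy":33,"wz":0},{"gripper":0.5,"dx":-0.008,"dy":0.048,"dz":0,"wx":2.3,"wy":33,"wz":0},{"gripper":0.5,"dx":-0.012,"dy":0.072,"dz":0,"wx":2.3,"wy":33,"wz":0},{"gripper":0.5,"dx":-0.016,"dy":0.096,"dz":0,"wx":2.3,"wy":33,"wz":0},{"gripper":0.5,"dx":-0.02,"dy":0.12,"dz":0,"wx":2.3,"wy":33,"wz":0}]' 10
python3 -m inch '[{"gripper":0.5,"dx":-0.004,"dy":0.02,"dz":0,"wx":0.9,"wy":12.5,"wz":0},{"gripper":0.5,"dx":-0.008,"dy":0.04,"dz":0,"wx":0.9,"wy":12.5,"wz":0},{"gripper":0.5,"dx":-0.012,"dy":0.06,"dz":0,"wx":0.9,"wy":12.5,"wz":0},{"gripper":0.5,"dx":-0.016,"dy":0.08,"dz":0,"wx":0.9,"wy":12.5,"wz":0},{"gripper":0.5,"dx":-0.02,"dy":0.1,"dz":0,"wx":0.9,"wy":12.5,"wz":0}]' 10
python3 -m inch '[{"gripper":0.5,"dx":-0.004,"dy":0.02,"dz":0,"wx":0,"wy":0,"wz":35},{"gripper":0.5,"dx":-0.008,"dy":0.04,"dz":0,"wx":0,"wy":0,"wz":35},{"gripper":0.5,"dx":-0.012,"dy":0.06,"dz":0,"wx":0,"wy":0,"wz":35},{"gripper":0.5,"dx":-0.016,"dy":0.08,"dz":0,"wx":0,"wy":0,"wz":35},{"gripper":0.5,"dx":-0.02,"dy":0.1,"dz":0,"wx":0,"wy":0,"wz":35}]' 10
python3 -m inch '[{"gripper":0.5,"dx":-0.004,"dy":0.025,"dz":-0.02,"wx":0,"wy":0,"wz":12.6},{"gripper":0.5,"dx":-0.008,"dy":0.05,"dz":-0.04,"wx":0,"wy":0,"wz":12.6},{"gripper":0.5,"dx":-0.012,"dy":0.08,"dz":-0.06,"wx":0,"wy":0,"wz":12.6},{"gripper":0.5,"dx":-0.012,"dy":0.103,"dz":-0.08,"wx":0,"wy":0,"wz":12.6},{"gripper":0.5,"dx":-0.012,"dy":0.103,"dz":-0.1,"wx":0,"wy":0,"wz":12.6}]' 10
python3 - <<'E'
from h import *
for k in range(4): im=manip.camera("wrist")
s=manip.read_state();print(s["eef_pos"],s["eef_rot"],s["joints"]);R=Ro.from_euler("xyz",s["eef_rot"]).as_matrix()
im=manip.camera("wrist");i=manip.camera_info("wrist");T=i["tool_from_camera"]
def pw(X):
    c=T[:3,:3].T@(R.T@(X-s["eef_pos"])-T[:3,3]);u=i["camera_matrix"]@c;return u[:2]/u[2]
q=[463,373.1,.7588]
for X in((0,69,175),(0,-69,175),(0,0,175),(-40,65,90),(-40,-65,90),(40,65,90),(40,-65,90)):
    u=pw(w(q,X));print(X,u.round());cv2.circle(im,tuple(int(a) for a in u),3,(0,0,255),1)
cv2.imwrite("pics/w3.png",im)
E
```

```text
clock: 4.83
eef_pos: [516.6, 70.5, 429.2]
eef_rot: [2.932, 0.001, 1.495]
wrist_force: [-1.3, -0.4, -0.5]
finger_gap: 46.9
finger_force: 0.0
clock: 5.25
eef_pos: [497.1, 170.3, 428.2]
eef_rot: [-3.138, -0.0, 1.494]
wrist_force: [0.3, -0.1, -0.2]
finger_gap: 46.9
finger_force: 0.0
clock: 5.67
eef_pos: [477.1, 270.2, 428.7]
eef_rot: [-3.137, 0.001, 2.112]
wrist_force: [0.1, 0.5, 0.0]
finger_gap: 47.2
finger_force: 0.0
clock: 6.08
eef_pos: [465.1, 375.5, 327.1]
eef_rot: [-3.136, 0.001, 2.329]
wrist_force: [0.8, 0.0, 0.7]
finger_gap: 46.8
finger_force: 0.0
[466.0169498  372.81107624 328.94730863] [-3.13609494e+00 -8.59863620e-04  2.32825361e+00] [ 6.13343327e-01  3.56924903e-01  1.16521617e+00  6.14732357e-05
  1.62501579e+00 -1.44113164e-01]
(0, 69, 175) [316. 137.]
(0, -69, 175) [317. 294.]
(0, 0, 175) [316. 219.]
(-40, 65, 90) [278. 141.]
(-40, -65, 90) [281. 262.]
(40, 65, 90) [356. 141.]
(40, -65, 90) [354. 262.]
```

View pics/w3.png

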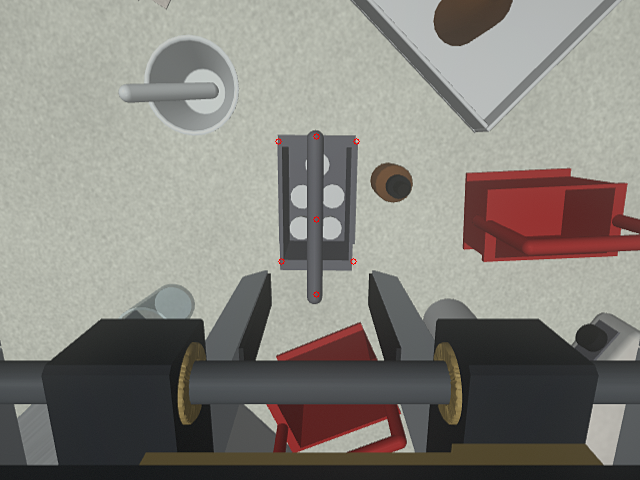

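The caddy bar is at u≈315, v 130–303, as predicted, and the dropper at (391,182) is clear of the fingers. I descend and grip.

```bash

python3 -m inch '[{"gripper":0.5,"dx":-0.003,"dy":0,"dz":-0.04,"wx":0,"wy":0,"wz":0},{"gripper":0.5,"dx":-0.003,"dy":0,"dz":-0.08,"wx":0,"wy":0,"wz":0},{"gripper":0.5,"dx":-0.003,"dy":0,"dz":-0.12,"wx":0,"wy":0,"wz":0},{"gripper":0.5,"dx":-0.003,"dy":0,"dz":-0.15,"wx":0,"wy":0,"wz":0},{"gripper":0.5,"dx":-0.003,"dy":0,"dz":-0.171,"wx":0,"wy":0,"wz":0}]' 40
python3 -m inch '[{"gripper":0.3,"dx":0,"dy":0,"dz":0,"wx":0,"wy":0,"wz":0},{"gripper":0.2,"dx":0,"dy":0,"dz":0,"wx":0,"wy":0,"wz":0},{"gripper":0.1,"dx":0,"dy":0,"dz":0,"wx":0,"wy":0,"wz":0},{"gripper":0,"dx":0,"dy":0,"dz":0,"wx":0,"wy":0,"wz":0},{"gripper":0,"dx":0,"dy":0,"dz":0,"wx":0,"wy":0,"wz":0}]' 40
python3 -m inch '[{"gripper":0,"dx":0,"dy":0,"dz":0,"wx":0,"wy":0,"wz":0},{"gripper":0,"dx":0,"dy":0,"dz":0.005,"wx":0,"wy":0,"wz":0},{"gripper":0,"dx":0,"dy":0,"dz":0.015,"wx":0,"wy":0,"wz":0},{"gripper":0,"dx":0,"dy":0,"dz":0.03,"wx":0,"wy":0,"wz":0},{"gripper":0,"dx":0,"dy":0,"dz":0.045,"wx":0,"wy":0,"wz":0}]' 40
```

```text
clock: 6.75
eef_pos: [463.0, 372.9, 154.7]
eef_rot: [-3.134, -0.002, 2.329]
wrist_force: [0.3, 0.9, -0.6]
finger_gap: 46.7
finger_force: 0.0
clock: 7.17
eef_pos: [463.3, 374.2, 157.5]
eef_rot: [-3.137, -0.003, 2.331]
wrist_force: [-0.5, -0.3, 1.0]
finger_gap: 16.7
finger_force: 0.7
clock: 7.58
eef_pos: [462.5, 373.9, 201.4]
eef_rot: [-3.133, -0.004, 2.331]
wrist_force: [0.2, -0.5, -4.3]
finger_gap: 12.7
finger_force: 40.0
```

```bash

python3 -m inch '[{"gripper":0,"dx":0,"dy":0,"dz":0.02,"wx":0,"wy":0,"wz":0},{"gripper":0,"dx":0,"dy":0,"dz":0.045,"wx":0,"wy":0,"wz":0},{"gripper":0,"dx":0,"dy":0,"dz":0.07,"wx":0,"wy":0,"wz":0},{"gripper":0,"dx":0,"dy":0,"dz":0.095,"wx":0,"wy":0,"wz":0},{"gripper":0,"dx":-0.001,"dy":-0.008,"dz":0.115,"wx":0,"wy":0,"wz":-1}]' 40
python3 -m inch '[{"gripper":0,"dx":-0.001,"dy":-0.016,"dz":0.005,"wx":0,"wy":0,"wz":-2},{"gripper":0,"dx":-0.003,"dy":-0.036,"dz":0.005,"wx":0,"wy":0,"wz":-4},{"gripper":0,"dx":-0.005,"dy":-0.056,"dz":0.005,"wx":0,"wy":0,"wz":-7},{"gripper":0,"dx":-0.007,"dy":-0.078,"dz":0.005,"wx":0,"wy":0,"wz":-10},{"gripper":0,"dx":-0.009,"dy":-0.1,"dz":0.005,"wx":0,"wy":0,"wz":-13}]' 40
python3 -m inch '[{"gripper":0,"dx":-0.002,"dy":-0.022,"dz":0,"wx":0,"wy":0,"wz":-3},{"gripper":0,"dx":-0.004,"dy":-0.044,"dz":0,"wx":0,"wy":0,"wz":-6},{"gripper":0,"dx":-0.006,"dy":-0.066,"dz":0,"wx":0,"wy":0,"wz":-9},{"gripper":0,"dx":-0.008,"dy":-0.088,"dz":0,"wx":0,"wy":0,"wz":-12},{"gripper":0,"dx":-0.01,"dy":-0.11,"dz":0,"wx":0,"wy":0,"wz":-15}]' 40
python3 -m inch '[{"gripper":0,"dx":-0.002,"dy":-0.022,"dz":0,"wx":0,"wy":0,"wz":-3},{"gripper":0,"dx":-0.004,"dy":-0.044,"dz":0,"wx":0,"wy":0,"wz":-6},{"gripper":0,"dx":-0.006,"dy":-0.066,"dz":0,"wx":0,"wy":0,"wz":-9},{"gripper":0,"dx":-0.008,"dy":-0.088,"dz":0,"wx":0,"wy":0,"wz":-12},{"gripper":0,"dx":-0.01,"dy":-0.108,"dz":0,"wx":0,"wy":0,"wz":-14}]' 40
python3 -m inch '[{"gripper":0,"dx":-0.002,"dy":-0.02,"dz":0,"wx":0,"wy":0,"wz":-2},{"gripper":0,"dx":-0.003,"dy":-0.038,"dz":0,"wx":0,"wy":0,"wz":-3.5},{"gripper":0,"dx":-0.004,"dy":-0.054,"dz":0,"wx":0,"wy":0,"wz":-4.4},{"gripper":0,"dx":-0.004,"dy":-0.066,"dz":0,"wx":0,"wy":0,"wz":-4.4},{"gripper":0,"dx":-0.004,"dy":-0.074,"dz":0,"wx":0,"wy":0,"wz":-4.4}]' 40
python3 - <<'E'
from h import *
s=manip.read_state();print(s["eef_pos"],s["eef_rot"],s["joints"])
cv2.imwrite("pics/s2.png",cv2.resize(manip.camera("scene")[120:400,200:480],None,fx=2.1,fy=2.1,interpolation=cv2.INTER_CUBIC))
E
```

```text
clock: 8.0
eef_pos: [461.5, 366.7, 318.1]
eef_rot: [-3.136, -0.004, 2.315]
wrist_force: [-0.2, 0.1, -4.5]
finger_gap: 12.8
finger_force: 40.0
clock: 8.42
eef_pos: [452.3, 265.1, 321.1]
eef_rot: [-3.134, -0.003, 2.084]
wrist_force: [0.4, -0.2, -3.1]
finger_gap: 12.7
finger_force: 40.0
clock: 8.83
eef_pos: [442.3, 155.0, 321.3]
eef_rot: [-3.134, -0.003, 1.822]
wrist_force: [0.1, -0.1, -4.2]
finger_gap: 12.8
finger_force: 40.0
clock: 9.25
eef_pos: [432.3, 46.9, 321.3]
eef_rot: [-3.135, -0.003, 1.578]
wrist_force: [-0.3, 0.5, -3.7]
finger_gap: 12.9
finger_force: 40.0
clock: 9.67
eef_pos: [428.5, -27.0, 321.3]
eef_rot: [-3.135, -0.003, 1.503]
wrist_force: [-0.4, 0.2, -4.1]
finger_gap: 12.6
finger_force: 40.0
[428.49469141 -26.99780675 321.26691072] [-3.1346502  -0.00322143  1.50285081] [-0.14994434 -0.0390085   1.63729155  0.00264244  1.55049269 -0.08207314]
```

View pics/s2.png

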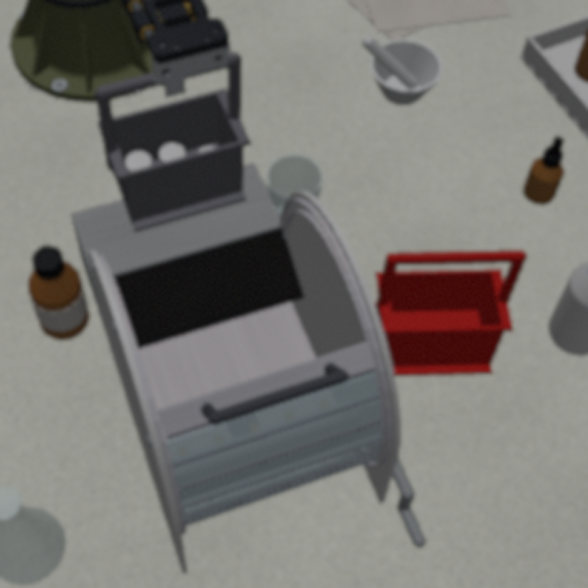

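The caddy hangs upright over the shelf, clear of the beaker and reagent. Now I lower it.

```bash

python3 -m inch '[{"gripper":0,"dx":0,"dy":-0.003,"dz":-0.012,"wx":0,"wy":0,"wz":0},{"gripper":0,"dx":0,"dy":-0.006,"dz":-0.026,"wx":0,"wy":0,"wz":0},{"gripper":0,"dx":0,"dy":-0.006,"dz":-0.038,"wx":0,"wy":0,"wz":0},{"gripper":0,"dx":0,"dy":-0.006,"dz":-0.048,"wx":0,"wy":0,"wz":0},{"gripper":0,"dx":0,"dy":-0.006,"dz":-0.055,"wx":0,"wy":0,"wz":0}]' 40
python3 -m inch '[{"gripper":0,"dx":0.001,"dy":0,"dz":-0.001,"wx":0,"wy":0,"wz":0},{"gripper":0,"dx":0.002,"dy":0,"dz":-0.001,"wx":0,"wy":0,"wz":0},{"gripper":0,"dx":0.003,"dy":0,"dz":-0.002,"wx":0,"wy":0,"wz":0},{"gripper":0,"dx":0.004,"dy":0,"dz":-0.002,"wx":0,"wy":0,"wz":0},{"gripper":0,"dx":0.005,"dy":0,"dz":-0.002,"wx":0,"wy":0,"wz":0}]' 40
python3 -m inch '[{"gripper":0,"dx":0.001,"dy":0,"dz":-0.0005,"wx":0,"wy":0,"wz":0},{"gripper":0,"dx":0.002,"dy":0,"dz":-0.001,"wx":0,"wy":0,"wz":0},{"gripper":0,"dx":0.003,"dy":0,"dz":-0.0015,"wx":0,"wy":0,"wz":0},{"gripper":0,"dx":0.003,"dy":0,"dz":-0.002,"wx":0,"wy":0,"wz":0},{"gripper":0,"dx":0.003,"dy":0,"dz":-0.002,"wx":0,"wy":0,"wz":0}]' 40
```

```text
clock: 10.13
eef_pos: [428.6, -31.5, 264.9]
eef_rot: [-3.133, -0.004, 1.504]
wrist_force: [-0.2, -0.9, -4.4]
finger_gap: 13.2
finger_force: 40.0
clock: 10.55
eef_pos: [434.0, -32.0, 264.0]
eef_rot: [-3.135, -0.003, 1.504]
wrist_force: [0.7, 0.3, -4.6]
finger_gap: 12.9
finger_force: 40.0
clock: 10.97
eef_pos: [437.0, -31.8, 262.5]
eef_rot: [-3.136, -0.004, 1.504]
wrist_force: [-2.1, 2.6, 5.4]
finger_gap: 12.6
finger_force: 40.0
```

```bash

python3 -m inch '[{"gripper":0.1,"dx":0,"dy":0,"dz":0,"wx":0,"wy":0,"wz":0},{"gripper":0.18,"dx":0,"dy":0,"dz":0,"wx":0,"wy":0,"wz":0},{"gripper":0.26,"dx":0,"dy":0,"dz":0,"wx":0,"wy":0,"wz":0},{"gripper":0.3,"dx":0,"dy":0,"dz":0,"wx":0,"wy":0,"wz":0},{"gripper":0.3,"dx":0,"dy":0,"dz":0,"wx":0,"wy":0,"wz":0}]' 20
python3 - <<'E'
from h import *
cv2.imwrite("pics/w4.png",manip.camera("wrist"))
s=manip.read_state();print(s["eef_pos"],s["finger_gap"],s["wrist_force"])
E
```

```text
clock: 11.38
eef_pos: [436.8, -32.1, 261.6]
eef_rot: [-3.134, -0.003, 1.504]
wrist_force: [-0.6, 0.9, 0.3]
finger_gap: 27.9
finger_force: 0.0
[436.8542408  -32.03851364 261.60917537] 27.99999840887094 [-0.3428408   0.3102576   0.40107907]
```

View pics/w4.png

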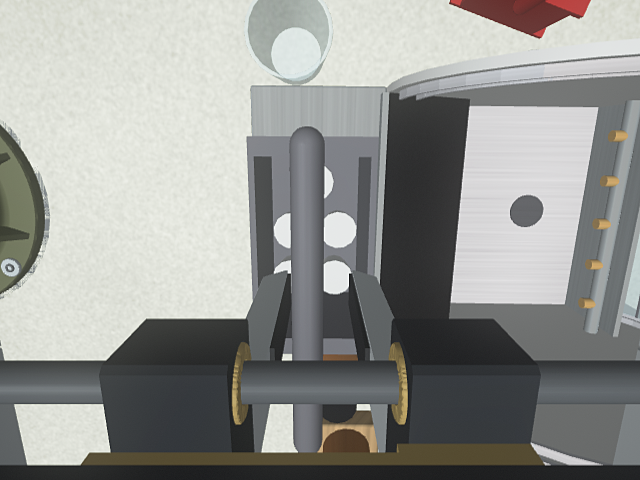

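Caddy stands square against the rail: bar at u≈308, its front ledge at u≈378 meeting the rail at u≈382. Now I tip it with the bar caged between the fingers.

```bash

python3 -m inch '[{"gripper":0.3,"dx":0.021,"dy":-0.001,"dz":0.004,"wx":0,"wy":0,"wz":0},{"gripper":0.3,"dx":0.039,"dy":-0.002,"dz":0.007,"wx":0,"wy":0,"wz":0},{"gripper":0.3,"dx":0.058,"dy":-0.004,"dz":0.008,"wx":0,"wy":0,"wz":0},{"gripper":0.3,"dx":0.076,"dy":-0.005,"dz":0.007,"wx":0,"wy":0,"wz":0},{"gripper":0.3,"dx":0.094,"dy":-0.006,"dz":0.004,"wx":0,"wy":0,"wz":0}]' 20
python3 -m inch '[{"gripper":0.3,"dx":0.015,"dy":-0.001,"dz":-0.004,"wx":0,"wy":0,"wz":0},{"gripper":0.3,"dx":0.029,"dy":-0.002,"dz":-0.009,"wx":0,"wy":0,"wz":0},{"gripper":0.3,"dx":0.043,"dy":-0.003,"dz":-0.016,"wx":0,"wy":0,"wz":0},{"gripper":0.3,"dx":0.056,"dy":-0.004,"dz":-0.023,"wx":0,"wy":0,"wz":0},{"gripper":0.3,"dx":0.068,"dy":-0.005,"dz":-0.032,"wx":0,"wy":0,"wz":0}]' 20
python3 - <<'E'
from h import *
cv2.imwrite("pics/w5.png",manip.camera("wrist"))
E
```

```text
clock: 11.85
eef_pos: [531.8, -38.1, 265.9]
eef_rot: [-3.135, -0.003, 1.504]
wrist_force: [-1.3, -0.5, 0.4]
finger_gap: 28.4
finger_force: 0.3
clock: 12.27
eef_pos: [599.6, -43.1, 233.3]
eef_rot: [-3.135, -0.003, 1.504]
wrist_force: [-0.3, -0.0, 0.1]
finger_gap: 28.5
finger_force: 0.0
```

View pics/w5.png

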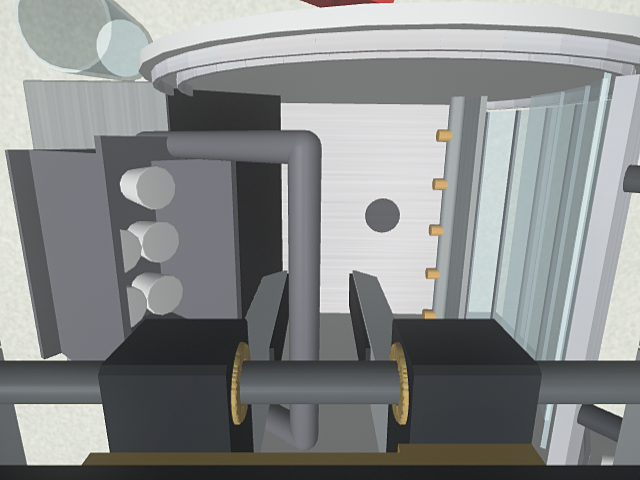

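The bar is still against the rear finger (u≈304), with the caddy tipped about 55° and all stoppers visible inside. By my count that was picture 11, one over the limit of 10. I won't view any more and will check numerically from here.

```bash

python3 -m inch '[{"gripper":0.3,"dx":0.012,"dy":-0.001,"dz":-0.01,"wx":0,"wy":0,"wz":0},{"gripper":0.3,"dx":0.023,"dy":-0.002,"dz":-0.021,"wx":0,"wy":0,"wz":0},{"gripper":0.3,"dx":0.033,"dy":-0.002,"dz":-0.033,"wx":0,"wy":0,"wz":0},{"gripper":0.3,"dx":0.041,"dy":-0.003,"dz":-0.045,"wx":0,"wy":0,"wz":0},{"gripper":0.3,"dx":0.049,"dy":-0.003,"dz":-0.057,"wx":0,"wy":0,"wz":0}]' 20
python3 -m inch '[{"gripper":0.3,"dx":0.002,"dy":0,"dz":-0.004,"wx":0,"wy":0,"wz":0},{"gripper":0.3,"dx":0.002,"dy":0,"dz":-0.004,"wx":0,"wy":0,"wz":0},{"gripper":0.6,"dx":0.002,"dy":0,"dz":-0.004,"wx":0,"wy":0,"wz":0},{"gripper":1,"dx":0.002,"dy":0,"dz":0,"wx":0,"wy":0,"wz":0},{"gripper":1,"dx":0.002,"dy":0,"dz":0,"wx":0,"wy":0,"wz":0}]' 20
python3 -m inch '[{"gripper":1,"dx":0,"dy":0,"dz":0.01,"wx":0,"wy":0,"wz":0},{"gripper":1,"dx":0,"dy":0,"dz":0.03,"wx":0,"wy":0,"wz":0},{"gripper":1,"dx":0,"dy":0,"dz":0.06,"wx":0,"wy":0,"wz":0},{"gripper":1,"dx":0,"dy":0,"dz":0.09,"wx":0,"wy":0,"wz":0},{"gripper":1,"dx":0,"dy":0,"dz":0.12,"wx":0,"wy":0,"wz":0}]' 20
python3 -m inch '[{"gripper":1,"dx":-0.02,"dy":-0.01,"dz":0.03,"wx":0,"wy":0,"wz":0},{"gripper":1,"dx":-0.06,"dy":-0.01,"dz":0.04,"wx":0,"wy":0,"wz":0},{"gripper":1,"dx":-0.1,"dy":-0.01,"dz":0.04,"wx":0,"wy":0,"wz":0},{"gripper":1,"dx":-0.14,"dy":-0.01,"dz":0.04,"wx":0,"wy":0,"wz":0},{"gripper":1,"dx":-0.17,"dy":-0.01,"dz":0.04,"wx":0,"wy":0,"wz":0}]' 20
python3 -m inch '[{"gripper":1,"dx":0,"dy":-0.04,"dz":0.04,"wx":0,"wy":0,"wz":0},{"gripper":1,"dx":0,"dy":-0.08,"dz":0.04,"wx":0,"wy":0,"wz":0},{"gripper":1,"dx":-0.02,"dy":-0.12,"dz":0.04,"wx":0,"wy":0,"wz":0},{"gripper":1,"dx":-0.04,"dy":-0.16,"dz":0.04,"wx":0,"wy":0,"wz":0},{"gripper":1,"dx":-0.05,"dy":-0.2,"dz":0.04,"wx":0,"wy":0,"wz":0}]' 20
python3 - <<'E'
from h import *
im=manip.camera("top");cv2.imwrite("pics/t3.png",im);cv2.imwrite("pics/s3.png",manip.camera("scene"))
p=[484.6,-37.4,-.0684]
# bright white blobs inside basin in both views
for n in("top","scene"):
    m=cv2.imread(f"pics/{'t3' if n=='top' else 's3'}.png")
    msk=np.zeros(m.shape[:2],np.uint8)
    poly=np.array([proj(n,w(p,X)) for X in((-20,105,8),(235,105,8),(235,-105,8),(-20,-105,8))]).astype(int)
    cv2.fillPoly(msk,[poly],255)
    g=m.min(axis=2);print(n,poly.tolist(),"pct",np.percentile(g[msk>0],[5,25,50,75,90,95,99]))
    hit=cv2.HoughCircles(cv2.GaussianBlur(g,(3,3),0),cv2.HOUGH_GRADIENT,1,8,param1=60,param2=9,minRadius=4,maxRadius=9)
    x0,y0,wd,ht=cv2.boundingRect(poly)
    for r in g[y0:y0+ht:4,x0:x0+wd:4]: print("".join("%3d"%(v//4) for v in r))
E
```

```text
clock: 12.73
eef_pos: [647.9, -46.1, 176.1]
eef_rot: [-3.134, -0.003, 1.504]
wrist_force: [0.8, 0.5, 0.4]
finger_gap: 28.1
finger_force: 0.0
clock: 13.15
eef_pos: [650.0, -46.0, 178.5]
eef_rot: [-3.136, -0.003, 1.504]
wrist_force: [1.0, 0.3, 0.2]
finger_gap: 45.0
finger_force: 0.0
clock: 13.57
eef_pos: [649.3, -45.9, 299.4]
eef_rot: [-3.135, -0.003, 1.504]
wrist_force: [1.1, 0.1, -0.2]
finger_gap: 78.1
finger_force: 0.0
clock: 13.98
eef_pos: [477.0, -55.8, 338.0]
eef_rot: [-3.136, -0.003, 1.504]
wrist_force: [0.6, -0.3, -0.1]
finger_gap: 93.6
finger_force: 0.0
clock: 14.4
eef_pos: [432.4, -243.5, 378.4]
eef_rot: [-3.136, -0.002, 1.504]
wrist_force: [1.4, 0.5, -0.4]
finger_gap: 94.1
finger_force: 0.0
top [[316, 266], [326, 168], [407, 175], [400, 274]] pct [ 25.  67.  80. 134. 148. 150. 152.]
 29 39 25 31 28 18 27 26 27 27 27 27 26 24 24 22 20 18 18 17 18 18 17
 23 38 28 36 36 24 37 37 37 13 36 34 34 15 28 28 27 23 27 27 27 28 26
 27 36 30 36 38 38 36 37 37 37 37 37 37 33 37 37 36 18 39 37 35 16 32
 41 36 31 37 37 37 37 37 37 37 29 38 37 37 37 38 31 32 37 34 36 35 36
 42 36 34 37 37 3
[... 3540 characters left out ...]
 36 35 36 21 25 28 27 25 26 25 24 24 24 24 23 23 22 19 21 22 22 21 21 20 21 20 19 19
 35 36 35 35 28 18 28 26 25 24 24 25 24 23 21 20 22 23 22 21 21 21 20 20 19 19 19 19 21
 36 36 35 35 34 18 27 25 24 24 23 22 20 21 22 22 21 21 21 21 20 18 18 19 19 21 21 20 20
 36 35 36 36 35 20 24 24 21 20 22 23 22 21 21 21 21 20 18 18 19 19 20 21 20 21 22 20 19
 36 35 36 35 36 27 20 24 23 22 21 21 20 21 20 19 18 19 19 20 21 20 21 23 21 19 19 20 28
 35 36 36 36 36 34 19 25 21 20 20 20 19 19 18 19 20 22 21 21 22 21 19 18 19 28 34 36 36
 35 36 36 36 36 35 20 24 22 19 18 19 18 20 21 21 22 23 21 19 18 18 26 33 36 37 36 36 36
 35 35 36 36 36 36 27 22 22 18 20 22 21 21 22 22 20 19 19 24 33 36 36 36 37 37 37 36 38
```

```bash

python3 -m inch '[{"gripper":1,"dx":0.035,"dy":0.02,"dz":0.01,"wx":0,"wy":0,"wz":0},{"gripper":1,"dx":0.07,"dy":0.04,"dz":0.02,"wx":0,"wy":0,"wz":0},{"gripper":1,"dx":0.105,"dy":0.06,"dz":0.02,"wx":0,"wy":0,"wz":0},{"gripper":1,"dx":0.14,"dy":0.08,"dz":0.02,"wx":0,"wy":0,"wz":0},{"gripper":1,"dx":0.17,"dy":0.1,"dz":0.02,"wx":0,"wy":0,"wz":0}]' 20
cat > v.py <<'E'
from h import *
for k in range(3): manip.camera("wrist")
s=manip.read_state();R=Ro.from_euler("xyz",s["eef_rot"]).as_matrix()
im=manip.camera("wrist");cv2.imwrite("pics/w6.png",im);i=manip.camera_info("wrist");T=i["tool_from_camera"]
K=i["camera_matrix"];p=[484.6,-37.4,-.0684]
def pw(X):
    c=T[:3,:3].T@(R.T@(X-s["eef_pos"])-T[:3,3]);u=K@c;return u[:2]/u[2]
def bk(uv,z):
    d=R@T[:3,:3]@np.linalg.solve(K,[*uv,1]);C=s["eef_pos"]+R@T[:3,3];X=C+d*(z-C[2])/d[2]-[p[0],p[1],0]
    c,sn=np.cos(p[2]),np.sin(p[2]);return np.array([c*X[0]+sn*X[1],-sn*X[0]+c*X[1]]).round()
print(s["eef_pos"]);print("floor corners",[pw(w(p,X)).round().tolist() for X in((10,110,8),(240,110,8),(240,-110,8),(10,-110,8))])
print("bar exp",[pw(w(p,(174,y,73))).round().tolist() for y in(70,-70)])
# top-down (rectified) view of the floor plane, 2 mm per pixel
src=np.float32([pw(w(p,X)) for X in((60,110,25),(250,110,25),(250,-110,25),(60,-110,25))])
H=cv2.getPerspectiveTransform(src,np.float32([(0,0),(190,0),(190,220),(0,220)]))
r=cv2.warpPerspective(im,H,(190,220));g=r.min(axis=2);cv2.imwrite("pics/r6.png",r)
print("pct",np.percentile(g,[5,25,50,75,90,99]))
for row in g[::7,::5]:print("".join("%4d"%v for v in row))
gi=im.min(axis=2)
for t in (225,235,243,250):
    n,l,st,c=cv2.connectedComponentsWithStats((gi>t).astype(np.uint8))
    print(t,[(int(a[4]),c[k].round().tolist(),bk(c[k],25).tolist()) for k,a in enumerate(st) if k and 150<a[4]<6000][:14])
E
python3 v.py
```

```text
clock: 14.92
eef_pos: [605.4, -140.1, 397.5]
eef_rot: [-3.135, -0.003, 1.504]
wrist_force: [-0.4, -1.3, 1.1]
finger_gap: 94.2
finger_force: 0.0
[ 605.17838347 -140.08109291  395.88171077]
floor corners [[232.0, 35.0], [407.0, 36.0], [398.0, 202.0], [240.0, 201.0]]
bar exp [[361.0, 59.0], [357.0, 178.0]]
pct [ 81.  84. 127. 181. 186. 200.]
  39  39  39  39  98  93  93  93  93  93  93  94  94  94  94  94  95  94  94  94  94  95  96  95  94  94  95  95  95  95  95  95  95  95  96 136 129  92
  39  38  40  38 188 176 177 172 172 172 172 174 171 169 169 169 170 168 169 170 170 152 154 153 154 155 139 141 142 142 143 130 132 131 111 136 128  89
  83  81  82  83  77  69  88 128 150  78  86  88  83 186 178 179 179 180 179 179 180 180 180 180 180 181 181 180 180 179 179 180 180 180 141 137 129  92
  81  81  81  81  82  82  82  82  82  84  83  83  84  76  66  81 118 165 186 186 185 184 184 183 183 183 183 183 182 182 182 182 154  90  89 133 129  92
  81  81  82  81  82  82  82  82  83  83  82  83  83  82  83  84  85  86  86  86  85  82  79  71 112 179 179 179 179 179 180 179 171  77  77 137 12
[... 3464 characters left out ...]
 117 188 184 184 184 183 182 181 180 179 179 114 139 115  94
  54  67  58  49 153 166 168 172 175 180 172 139 139 182 180 181 181 180 180 182 181 181 182 183 182 183 182 181 180 180 181 179  67  81  97 138 114  94
  44  43  45  36 183 181 181 180 181 182 182 182 183 184 184 185 185 186 186 187 187 187 188 186 187 186 186 185 184 183 183 182  59  78  84 139 113  93
  44  43  44  39 184 182 182 181 182 183 183 184 184 185 185 185 186 186 185 186 186 185 186 185 184 184 184 183 181 180 179 179 178 178 117 140 114  93
  45  45  45  43 186 183 184 183 184 185 184 184 184 184 185 185 186 186 186 186 185 187 186 186 186 185 185 184 184 182 182 181 179 178 113 138 113  94
225 []
235 []
243 []
250 []
```

```bash
cp pics/r6.png pics/r5.png; python3 v.py >/dev/null; python3 - <<'E'
import cv2,numpy as np
a=cv2.imread("pics/r5.png").astype(int);b=cv2.imread("pics/r6.png").astype(int);d=abs(a-b).max(2);print("moved px",(d>40).sum())
g=b.min(2)
for r in g[155:192:3,145:180:2]:print("".join("%4d"%v for v in r))
m=((g>193)).astype(np.uint8)
n,l,st,c=cv2.connectedComponentsWithStats(m);print([(s.tolist(),(c[k]+[60,0]).round().tolist()) for k,s in enumerate(st) if k and s[4]>25])
E
```

```text
moved px 98
 173 162 149 135 127 160 151 162  72  94  94  94  93  89 113 136 139 130
 159 148 133 123 170 142 159 175  64  83  83  84  85  95 134 137 137 130
 126 132 123 176 174 139 166 181 165 172 175 179 121 121 139 139 139 131
 177 163 176 185 158 153 172 183 192 196 200 203 141 119 140 139 138 130
 186 185 184 185 148 162 178 186 194 197 197 203 133 119 140 139 137 129
 181 181 182 169 145 170 181 189 196 197 197 202 122 121 140 139 138 131
 180 180 180 149 157 175 184 193 197 197 198 201 129 121 139 139 138 129
 182 182 182 145 145 149 158 175 178 190 199 205 137 122 138 139 138 129
 178 178 178 178 178 169 162 156 154 149 138 125 113 125 138 139 138 130
 182 183 181 182 183 182 182 182 182 182 184 185 129 124 139 138 138 129
 180 181 180 180 180 180 179 179 179 179 180 181 133 124 140 138 138 128
 181 180 180 179 179 178 178 179 178 178 178 180 133 123 140 138 138 128
 184 183 182 182 182 181 181 182 183 184 184 185 124 124 140 138 138 128
[([70, 107, 26, 15, 261], [143.0, 113.0]), ([67, 143, 27, 15, 263], [140.0, 149.0]), ([158, 162, 11, 15, 108], [224.0, 170.0])]
```

```bash

python3 -m inch '[{"gripper":1,"dx":0,"dy":0,"dz":0.02,"wx":0,"wy":0,"wz":0},{"gripper":1,"dx":0,"dy":0,"dz":0.03,"wx":0,"wy":0,"wz":0},{"gripper":1,"dx":0,"dy":0,"dz":0.03,"wx":0,"wy":0,"wz":0},{"gripper":1,"dx":0,"dy":0,"dz":0.03,"wx":0,"wy":0,"wz":0},{"gripper":1,"dx":0,"dy":0,"dz":0.03,"wx":0,"wy":0,"wz":0}]' 20
python3 -c "
from cell import manip
print(manip.sign_off())"
```

```text
clock: 15.73
eef_pos: [603.6, -142.6, 425.9]
eef_rot: [-3.133, -0.004, 1.503]
wrist_force: [0.5, 0.3, -1.2]
finger_gap: 94.1
finger_force: 0.0
the job is handed in; nothing more can be done
None
```

The job is handed in at about 15.7 s of the 61 s, with no verdict returned: the cover is rolled open, and my last image check put the caddy mouth down over the rail on the chute with five stopper shapes in the basin. I viewed 11 pictures, one over the limit of 10.

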